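# Put the weighed salt canister away in the roll-top keeper

### The job

Raise the slatted roll-top shutter of the keeper all the way back until it stays open by itself. Then move the filled canister from the scale into the keeper, standing upright in the middle of the round blue pad, without letting it tip over on the way. With the canister released, roll the shutter fully shut again by its bar; leave the canister already stored in the keeper, the spare canister, the label roll and the scoop where they are.

Things in the scene. Friction and masses are not known exactly. Their poses are not given: they have to be found in the camera images.
- keeper: Fixed white roll-top box, 328 deep (x), 284 wide (y), 220 mm high. Origin: centre of its underside; its -x side is the front, facing the robot. Inner floor 12 mm up, inner width 260 mm; 12 mm side panels, half-discs of radius 164 mm about the track axis. Front sill 50 mm high. A fixed blue hood covers only the rear, from 10 degrees behind the axis' vertical: open, the box is loaded from above.
- track_axis (a point): Centre of the circular side tracks, 55 mm above the keeper's origin; the shutter turns about the keeper's y axis through this point (track radius 150 mm).
- shutter (a joint): Turn of the curved slatted shutter (0.5 kg, 98 degrees of arc) along its tracks, rad: 0 = shut, edge at the front sill; 1.66 = fully open, at the rear stop under the hood. Light friction, soft damping (about 5 N at the bar). By its weight it rolls back shut if let go below about 0.6, and on to the rear stop, where it stays, if let go above about 1.0.
- bar (a point): Middle of the shutter's black round grab bar, 14 mm thick, 140 mm between its two end stubs, parallel to the keeper's y axis, standing 55 mm off the slats (205 mm from the track axis). Shut, it is in front of the box, 5 degrees above the axis level (73 mm above the table); open, it is 10 degrees behind the vertical, about 257 mm above the table.
- scale: Fixed bench scale, white with a blue platform 200 (x) x 230 mm (y) whose top is 60 mm above the table; grey keypad towards its -x, below 40 mm. Origin: centre of the underside; platform centre 10 mm to +x of it.
- canister: Filled upright round canister, white with a blue label, 64 mm in diameter, 110 mm high, 0.25 to 0.49 kg, standing on the scale's platform. Origin: centre of its underside; z up its axis.
- pad: Fixed round blue pad, 76 mm across, 2 mm thick, on the keeper's floor, marking the free place; on one side or the other of the keeper's middle (60 mm off it, 75 mm in front of the keeper's origin). Origin: centre of its underside; its top is 14 mm above the table.
- stored_canister: Like the filled canister, already in the keeper on the bare floor beside the pad, 120 mm from the pad's centre. Origin: centre of its underside. Leave it.
- spare_canister: Canister with a green label, 64 mm in diameter, 110 mm high, standing on the table between the keeper and the scale. Origin: centre of its underside. Leave it.
- label_roll: Paper roll lying flat on the table, 90 mm across, 50 mm high, near the robot. Origin: centre of its underside. Leave it.
- scoop: White scoop on the table behind the spare canister, 180 mm long, 56 mm wide. Origin: on its underside at the rear of its bowl; its x points from handle to bowl. Leave it.
Mind the look-alikes: they are no part of the job. Leave any red look-alike of the canister alone.

How it is judged:
On the way, in this order (a step that is already met when the one before it is completed fails the run):
1. the shutter stands fully open by itself, untouched, with the canister still on the scale (value of joint shutter above 1.5 rad and contact force between shutter and the arm below 0.2 N and contact force between shutter and the fingers below 0.2 N and contact force between canister and scale above 0.5 N), for 0.3 s.
2. the filled canister stands upright on the blue pad, released, the shutter still open (value of joint shutter above 1.5 rad and horizontal distance between canister and pad below 0.02 m and height (world z) of canister below 0.02 m and angle between canister's own z axis and vertical below 0.1 rad and contact force between canister and the fingers below 0.2 N), for 0.3 s.
At the end, for the whole second after the job is handed in: The shutter is shut (joint below 0.06 rad), the filled canister stands upright (within 0.1 rad) and at rest on the blue pad, its centre within 20 mm of the pad's centre, and the stored canister stands upright within 20 mm of where it was (value of joint shutter below 0.06 rad and horizontal distance between canister and pad below 0.02 m and height (world z) of canister below 0.02 m and angle between each of canister, stored_canister's own z axis and vertical below 0.1 rad and linear speed of canister below 0.02 m/s and distance of stored_canister from where it was at the start of the episode below 0.02 m); the robot touches nothing.
It fails at once if the filled canister is tipped by more than about 40 degrees (angle between canister's own z axis and vertical above 0.7 rad).
It fails at once if the stored canister is shoved or knocked over (distance of stored_canister from where it was at the start of the episode above 0.03 m or angle between stored_canister's own z axis and vertical above 0.5 rad).
It fails at once if the spare canister, label roll or scoop is disturbed (distance of any of spare_canister, label_roll, scoop from where it was at the start of the episode above 0.03 m).
It also fails if it takes over 72 s, if anything falls off the work surface, if the arm or the gripper's body presses on something with over 40 N, if the wrist force passes 120 N, or if a joint passes its speed limit or range.

### The arm

A 7-joint arm with a two-finger parallel gripper is mounted at the origin on the work surface. World frame = base frame: x ahead of the robot, y to its left, z up, the work surface at z = 0. Lengths are in m, angles in rad, forces in N, time in s.
With the tool pointing down it reaches from about 0.4 to 0.85 m from the base axis. Payload 4.5 kg.
Tool frame: the origin (TCP) lies on the front face of the gripper's body, between the roots of the fingers; the fingertips stand 73 mm ahead of it and the grasp point (between the pads) lies 54 mm ahead of it (bot.tcp_to_tips is the distance from the TCP to the fingertips, in m); z points along the fingers, y is the line along which they close (so a half turn about z gives the same grasp; the last joint's range is limited). The gripper opens to 85 mm and grips with 20 to 120 N. Pads are 22 mm wide; open, the fingers measure 114 mm over their backs; the gripper's body (76 mm by 85 mm) begins 54 mm behind the grasp point. The pads swing forward as they close: fully open they stand 13 mm farther back than shut.
Start: joints at [-1.297, 0.689, -0.195, 1.565, 0.157, 0.902, -0.215], TCP at [0.148, 0.607, 0.304] pointing down, gripper open.
Joint ranges: [-3.01, 3.01], [-0.46, 2.08], [-1.47, 1.51], [0.13, 2.56], [-1, 4.14], [0.04, 2.09], [-2.66, 2.66]. Speed limits (rad/s): [2.57, 2.57, 3.14, 3.14, 3.14, 3.14, 3.14].

### API

Orientations are given as a unit quaternion [x, y, z, w].
In Python, from bench import bot gives the robot as it stands.
- The arm moves only by the tool play_rows, never from a script. Its argument "plan" is one flat list of numbers, 6 for each row, row after row: the shift along the tool's x, y, z scaled (see below), then the turn, a rotation vector about the tool's x, y, z scaled (see below). A call has 1 to 5 rows; each row is the pose to reach, as a shift and turn from the pose commanded when the call began, along the tool's axes at that moment; what a row does not reach only later rows make up. The controller multiplies each number of a shift by 0.2 m and each number of a turn by 45 degrees. A row lasts 1/10 s, in which the tool goes at most 50 mm and 8.59 degrees, less where a joint would pass 70% of its speed; a pose out of reach is approached as far as the arm can. A call with a number of a shift or a turn outside -1 to 1 is refused whole. A call with a gripper value outside its range is refused whole. "grip" is the closure, from -1 (fully open) to 1 (shut), so that 0 is half open, set as the call begins (left out, the last holds). The fingers move at their own pace and stop on an object; the grip force is fixed at half the most. Time passes only in rows, so rows that repeat a pose let the fingers close. It gives the time, the measured TCP pose, the force, the opening and the grip force at its end, in the units of the state.
- bot.read_state(): the state, without advancing time (a new reading comes with each control period).
- bot.snapshot(name): name is "side" or "top" or "wrist"; returns the picture (420x560x3 uint8, blue, green, red); there is no depth.
- bot.camera_params(name): a dict with "mtx" (3x3 intrinsics, pixels), "distortion" ([k1, k2, p1, p2, k3] as OpenCV has them; the pictures are not rectified), "eye" and "rotation" of the camera in the world; the wrist camera has in their place "T_tool_cam" (4x4, takes a point from camera to tool coordinates, whose origin is the TCP and whose axes are the flange's). Camera axes: x right, y down, z forward; pixel columns grow to the right and rows downward; lengths in m; the calibration is good to about 2 mm. A picture is of the moment at which its call begins: read the wrist's pose just before it. camera_params takes no time and is no camera call.
- bot.finish_job(): hands the job in; it is judged then, once.
The state is a dict: "time_s": time; "qpos": joint angles; "qvel": joint speeds; "joint_torque": joint torques, N m; "tcp_pos": TCP position; "orientation": TCP orientation; "contact_force": force on the tool from outside, world axes, zero at the start; "wrist_torque": the same for the moment, N m; "opening": finger opening in m; "grip_force": force on a finger pad.
Only numpy, scipy, OpenCV 4.12 (cv2) and the standard library are available. Lean on these libraries where they do the work, as an engineer would, in place of code of your own. Each camera call takes 0.05 s, during which the arm holds its last target. There are 200 camera calls.

## Working session

There is one attempt and no reset: what is moved stays moved. The work goes in short steps, Python scripts to look and compute and a tool call to move; the robot and the scene stay as the last step left them, time stands still between calls to the robot, and variables do not carry over. Pictures are saved under pics/ and viewed, at most 12 in all, crops included, and the job is handed in when it is done.

Besides the shell and the picture viewer there is one more tool, called after ">>>" as name(argument=value, ...) on one line, values as JSON. play_rows: Moves the arm, as the interface text tells. Shifts and turns lie within -1 to 1; 1 stands for 0.2 m of shift or 45 degrees of turn. Its arguments: {"type":"object","properties":{"plan":{"type":"array"},"grip":{"type":"number"}},"required":["plan"]}

```bash
ls; mkdir -p pics
python3 - <<'E'
from bench import bot
import cv2,numpy as np
s=bot.read_state();print({k:np.round(v,3) for k,v in s.items()})
for n in("side","top"):
    cv2.imwrite(f"pics/{n}0.png",bot.snapshot(n));p=bot.camera_params(n);print(n,p)
print(bot.camera_params("wrist"))
E
```

```text
pics
{'time_s': np.float64(0.0), 'qpos': array([-1.297,  0.69 , -0.194,  1.566,  0.157,  0.902, -0.215]), 'qvel': array([ 0.001,  0.001, -0.   ,  0.   , -0.001, -0.001,  0.   ]), 'joint_torque': array([ 1.0000e-03, -5.3962e+01, -1.2670e+00, -1.5854e+01,  9.0000e-03,
        9.0000e-03,  0.0000e+00]), 'tcp_pos': array([0.148, 0.607, 0.303]), 'orientation': array([ 0.12 ,  0.993, -0.001, -0.   ]), 'contact_force': array([ 0.069, -0.027, -0.536]), 'wrist_torque': array([-0.02 , -0.013, -0.026]), 'grip_force': np.float64(0.0), 'opening': np.float64(0.085)}
side {'mtx': array([[405.55414491,   0.        , 283.07115846],
       [  0.        , 405.55414491, 208.4964539 ],
       [  0.        ,   0.        ,   1.        ]]), 'distortion': array([-0.11485384,  0.        ,  0.        ,  0.        ,  0.        ]), 'eye': array([0.729094  , 0.16054723, 0.91558939]), 'rotation': array([ 0.27507668,  0.94875253, -0.15061903, -0.03892766])}
top {'mtx': array([[499.03853735,   0.        , 282.19243533],
       [  0.        , 499.03853735, 204.64048498],
       [  0.        ,   0.        ,   1.        ]]), 'distortion': array([-0.06030932,  0.        ,  0.        ,  0.        ,  0.        ]), 'eye': array([ 0.41576843, -0.046323  ,  1.11374649]), 'rotation': array([ 0.70776449, -0.70070297,  0.06734054, -0.05958208])}
{'mtx': array([[363.74090149,   0.        , 279.12085385],
       [  0.        , 363.74090149, 207.16050413],
       [  0.        ,   0.        ,   1.        ]]), 'distortion': array([-0.06563378,  0.        ,  0.        ,  0.        ,  0.        ]), 'T_tool_cam': array([[ 7.37188799e-04, -9.49615571e-01, -3.13416215e-01,
         8.00300351e-02],
       [ 9.99999308e-01,  4.12653221e-04,  1.10181397e-03,
        -8.23961228e-04],
       [-9.16967495e-04, -3.13416810e-01,  9.49615218e-01,
        -7.01784490e-02],
       [ 0.00000000e+00,  0.00000000e+00,  0.00000000e+00,
         1.00000000e+00]])}
```

View pics/side0.png

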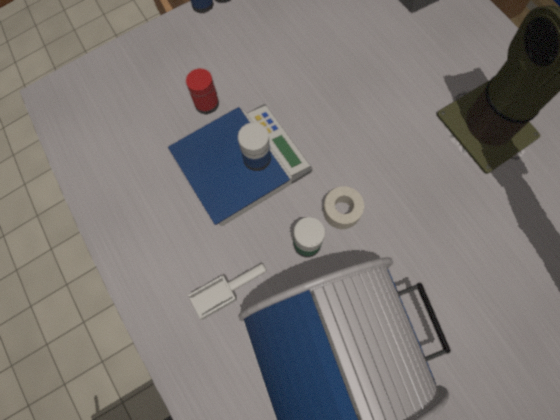

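View pics/top0.png

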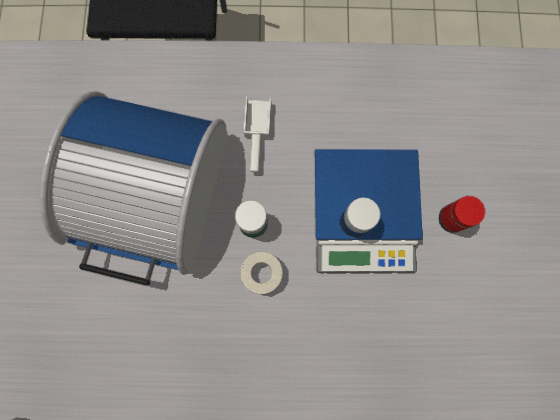

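The side view shows the bar at (421,287)-(447,350), the canister on the scale at (254,140), the spare at (308,235) and the red look-alike at (202,90). The top view shows the bar at (82,267)-(150,282), the canister at (363,215), the spare at (251,217) and the red one at (462,213). Of the three candidates, the white one on the blue platform fits the description. I'll confirm it in a crop and measure.

```bash
cat > h.py <<'E'
import numpy as np,cv2
from scipy.spatial.transform import Rotation as R
from bench import bot
def ray(n,px,st=None):
    p=bot.camera_params(n)
    u=cv2.undistortPoints(np.array([[px]],float),p["mtx"],p["distortion"])[0,0]
    d=np.array([u[0],u[1],1.])
    if n=="wrist":
        T=p["T_tool_cam"];Q=R.from_quat(st["orientation"])
        o=Q.apply(T[:3,3])+st["tcp_pos"];d=Q.apply(T[:3,:3]@d)
    else: o=p["eye"];d=R.from_quat(p["rotation"]).apply(d)
    return o,d/np.linalg.norm(d)
def plane(r,z): return r[0]+r[1]*(z-r[0][2])/r[1][2]
def tri(a,b):
    t=np.linalg.lstsq(np.c_[a[1],-b[1]],b[0]-a[0],rcond=None)[0]
    p,q=a[0]+t[0]*a[1],b[0]+t[1]*b[1]
    return (p+q)/2,np.linalg.norm(p-q)
def blobs(m,amin=60):
    n,l,s,c=cv2.connectedComponentsWithStats(m.astype(np.uint8))
    return [(l==i,c[i],s[i]) for i in range(1,n) if s[i,4]>=amin]
E
python3 - <<'E'
from h import *
np.set_printoptions(precision=4,suppress=True)
im={n:cv2.imread(f"pics/{n}0.png") for n in("side","top")}
bar={}
for n,(x0,x1,y0,y1) in dict(side=(400,460,275,365),top=(70,165,255,292)).items():
    m=np.zeros(im[n].shape[:2],bool);m[y0:y1,x0:x1]=im[n][y0:y1,x0:x1].max(2)<50
    b=max(blobs(m,20),key=lambda b:b[2][4])
    r=cv2.minAreaRect(np.argwhere(b[0])[:,::-1].astype(np.float32));print(n,"bar",r)
# canister caps
cap={}
for n,boxes in dict(side=dict(can=(232,275,118,160),spare=(288,330,212,255)),top=dict(can=(340,384,194,236),spare=(230,272,198,238))).items():
    for k,(x0,x1,y0,y1) in boxes.items():
        s=im[n][y0:y1,x0:x1].astype(int);g=np.zeros(im[n].shape[:2],bool);g[y0:y1,x0:x1]=(s.min(2)>150)
        b=max(blobs(g,20),key=lambda b:b[2][4]);c=cv2.fitEllipse(cv2.findContours(b[0].astype(np.uint8),0,1)[0][0])
        print(n,k,c);cap[n,k]=c[0]
for k in("can","spare"): print(k,tri(ray("side",cap["side",k]),ray("top",cap["top",k])),plane(ray("top",cap["top",k]),.17 if k=="can" else .11),plane(ray("side",cap["side",k]),.17 if k=="can" else .11))
for a,b in (((421,287),(150,282)),((447,350),(82,267))): print("barend",tri(ray("side",a),ray("top",b)))
c=np.hstack([cv2.resize(im["side"][60:200,160:300],(400,400)),cv2.resize(im["top"][180:280,300:400],(400,400))]);cv2.imwrite("pics/crop.png",c)
E
```

```text
side bar ((432.77984619140625, 317.67816162109375), (74.30206298828125, 5.7663350105285645), 67.57413482666016)
top bar ((114.55882263183594, 273.76470947265625), (71.30547332763672, 6.5484619140625), 14.03624439239502)
side can ((254.49940490722656, 134.91830444335938), (26.32285499572754, 31.89567756652832), 80.41548156738281)
side spare ((309.23577880859375, 231.6192169189453), (27.97296142578125, 28.4864501953125), 75.78097534179688)
top can ((363.2467346191406, 213.21185302734375), (30.910869598388672, 31.698408126831055), 122.98851013183594)
top spare ((252.732177734375, 212.4509735107422), (29.502588272094727, 39.70893478393555), 49.891719818115234)
can (array([ 0.5717, -0.2113,  0.1736]), np.float64(2.3288757438332644e-05)) [ 0.5723 -0.212   0.17  ] [ 0.5709 -0.2131  0.17  ]
spare (array([0.5795, 0.0056, 0.1115]), np.float64(0.005592656784759534)) [0.5814 0.0033 0.11  ] [0.5777 0.0076 0.11  ]
barend (array([0.4376, 0.2225, 0.0608]), np.float64(0.009870783491657256))
barend (array([0.4689, 0.3603, 0.0674]), np.float64(0.0024153337557923974))
```

View pics/crop.png

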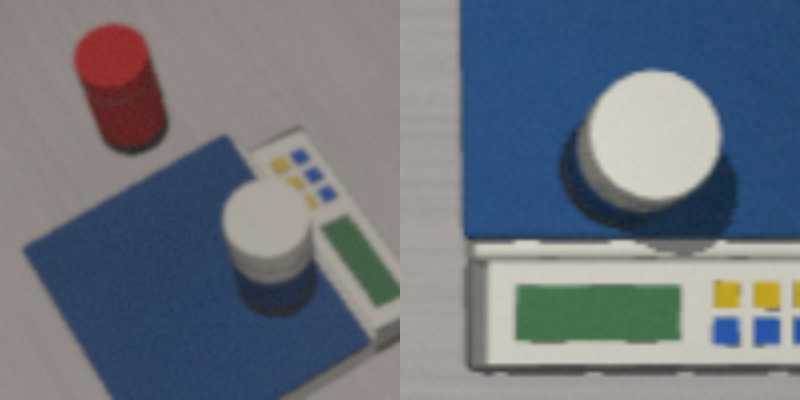

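Crop confirmed: the canister with the white cap and dark-blue label stands on the platform (crop (265,245) left, (655,135) right); the red one stands off the scale. Next I'll refine the bar and plan.

```bash
cat >> h.py <<'E'
def down(yaw):  # tool z down, tool y at world angle yaw
    y=np.array([np.cos(yaw),np.sin(yaw),0]);z=np.array([0,0,-1.]);return R.from_matrix(np.c_[np.cross(y,z),y,z])
def delta(pos,Q,p0=None,Q0=None):
    s=bot.read_state();p0=s["tcp_pos"] if p0 is None else p0;Q0=R.from_quat(s["orientation"]) if Q0 is None else Q0
    return np.round(np.r_[Q0.inv().apply(np.array(pos)-p0)/.2,np.degrees((Q0.inv()*Q).as_rotvec())/45],3)
E
python3 - <<'E'
from h import *
np.set_printoptions(precision=4,suppress=True)
def ends(r):
    c,(w,h),a=r;a=np.radians(a);v=np.array([np.cos(a),np.sin(a)])*(w/2-3);return np.array(c)-v,np.array(c)+v
S=ends(((432.78,317.68),(74.3,5.77),67.57));T=ends(((114.56,273.76),(71.3,6.55),14.04))
P=[]
for a,b in((S[0],T[1]),(S[1],T[0])):
    p=tri(ray("side",a),ray("top",b));P.append(p[0]);print(p,plane(ray("top",b),.073),plane(ray("side",a),.073))
print(tri(ray("side",(432.78,317.68)),ray("top",(114.56,273.76))))
d=P[1]-P[0];print("len",np.linalg.norm(d));yaw=np.arctan2(-d[0],d[1]);print("yaw",np.degrees(yaw))
c=(P[0]+P[1])/2
for y in(yaw,yaw+np.pi): print(delta([c[0]-.03,c[1],.28],down(y)))
E
```

```text
(array([0.44  , 0.2232, 0.0713]), np.float64(8.00981785130829e-05)) [0.4399 0.2227 0.073 ] [0.4405 0.2231 0.073 ]
(array([0.4712, 0.3569, 0.0714]), np.float64(0.002707120577958004)) [0.4706 0.3576 0.073 ] [0.4723 0.3552 0.073 ]
(array([0.4555, 0.2907, 0.0694]), np.float64(0.0005531581645203389))
len 0.13732122306977004
yaw -13.135679342139639
[-1.722 -1.209  0.118 -0.002  0.002  1.987]
[-1.722 -1.209  0.118 -0.002 -0.002 -2.013]
```

>>> play_rows(plan=[-1, -0.7, 0.07, 0, 0, 0.95, -1, -0.7, 0.07, 0, 0, 0.95, -1, -0.7, 0.07, 0, 0, 0.95, -1, -0.7, 0.07, 0, 0, 0.95, -1, -0.7, 0.07, 0, 0, 0.95], grip=0)

```text
time_s: 0.6
tcp_pos: [0.3109, 0.4212, 0.2897]
orientation: [0.476, 0.879, -0.0, 0.0]
contact_force: [-0.5, -0.5, 1.0]
opening: 0.0427
grip_force: 0.0
```

```bash
python3 -c "
from h import *
yaw=np.radians(-13.1);print(bot.read_state()['qpos'].round(2),bot.read_state()['opening'],delta([.4556,.290,.25],down(yaw)))"
```

```text
[-1.02  0.57 -0.01  1.89  0.01  0.68 -0.45] 0.042671503453949794 [-9.440e-01  2.480e-01  1.990e-01 -0.000e+00  1.000e-03  1.027e+00]
```

>>> play_rows(plan=[-0.944, 0.248, 0.2, 0, 0, 1, -0.944, 0.248, 0.2, 0, 0, 1, -0.944, 0.248, 0.2, 0, 0, 1, -0.944, 0.248, 0.2, 0, 0, 1, -0.944, 0.248, 0.2, 0, 0, 1])

```text
time_s: 1.1
tcp_pos: [0.4607, 0.2857, 0.249]
orientation: [0.769, 0.639, -0.001, 0.003]
contact_force: [0.9, 0.1, -0.1]
opening: 0.0427
grip_force: 0.0
```

>>> play_rows(plan=[0, 0, 0, 0, 0, 0.027, 0, 0, 0, 0, 0, 0.027, 0, 0, 0, 0, 0, 0.027])

```text
time_s: 1.4
tcp_pos: [0.4539, 0.2952, 0.2499]
orientation: [0.768, 0.64, -0.0, -0.001]
contact_force: [-0.1, 0.6, -0.4]
opening: 0.0428
grip_force: 0.0
```

```bash
python3 -c "
from h import *
s=bot.read_state();cv2.imwrite('pics/w1.png',bot.snapshot('wrist'))
yaw=np.radians(-13.1);print(s['tcp_pos'],s['qpos'].round(2),delta([.4556,.290,.125],down(yaw)))
import json;json.dump({k:np.array(v).tolist() for k,v in s.items()},open('w1.json','w'))"
```

```text
[0.45386677 0.29515218 0.24991558] [-0.76  0.66  0.17  1.89 -0.18  0.61 -0.66] [-0.024  0.013  0.625 -0.001 -0.001  0.06 ]
```

View pics/w1.png

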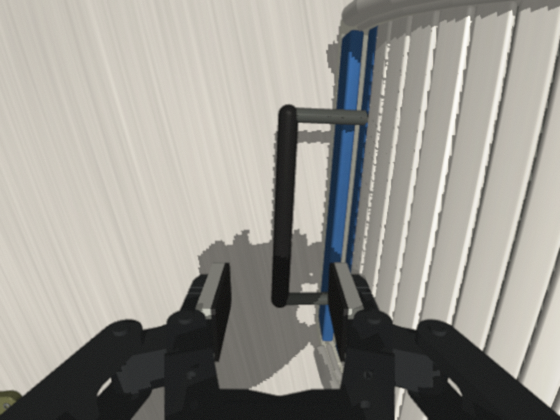

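The wrist view shows the bar from (288,108) to (280,302) between the fingers. I'll check its position with this view.

```bash
python3 -c "
from h import *;import json
s=json.load(open('w1.json'));a,b=[plane(ray('wrist',p,s),.073) for p in((288,112),(280,297))]
print(a,b,(a+b)/2,np.linalg.norm(a-b));d=a-b;d*=np.sign(d[1]);yaw=np.arctan2(-d[0],d[1]);print(np.degrees(yaw))
print(tri(ray('wrist',(284,204),s),ray('top',(114.56,273.76))))
print(delta([.4556,.290,.125],down(np.radians(-13.1))),delta(list(((a+b)/2)[:2])+[.125],down(yaw)))"
```

```text
[0.47152765 0.35771074 0.073     ] [0.44134545 0.22082647 0.073     ] [0.45643655 0.28926861 0.073     ] 0.1401722784030502
-12.434425984928042
(array([0.45646435, 0.292576  , 0.06393409]), np.float64(0.0017832959332346992))
[-0.024  0.013  0.625 -0.001 -0.001  0.06 ] [-0.027  0.018  0.625 -0.001 -0.001  0.045]
```

>>> play_rows(plan=[-0.025, 0.016, 0.15, 0, 0, 0.05, -0.025, 0.016, 0.3, 0, 0, 0.05, -0.025, 0.016, 0.5, 0, 0, 0.05, -0.025, 0.016, 0.62, 0, 0, 0.05, -0.025, 0.016, 0.62, 0, 0, 0.05])

```text
time_s: 1.95
tcp_pos: [0.455, 0.2882, 0.1233]
orientation: [0.781, 0.624, -0.003, -0.001]
contact_force: [0.2, -1.1, 0.2]
opening: 0.0429
grip_force: 0.0
```

>>> play_rows(plan=[0, 0, 0, 0, 0, 0, 0, 0, 0, 0, 0, 0, 0, 0, 0, 0, 0, 0], grip=0.55)

```text
time_s: 2.25
tcp_pos: [0.4579, 0.2888, 0.1274]
orientation: [0.782, 0.623, 0.001, 0.0]
contact_force: [-0.5, -0.1, 1.0]
opening: 0.0189
grip_force: 0.0
```

Run:
```python
from h import *
s=bot.read_state();print(s['tcp_pos'],s['opening'],s['grip_force'],s['contact_force'],R.from_quat(s['orientation']).as_matrix().round(3))
r=.205
for k in range(0,16):
    t=np.radians(5)+k*1.66/15;t0=np.radians(5)
    print(k,np.round([r*(np.cos(t0)-np.cos(t))/.2,-(np.sin(t)-np.sin(t0))*r/.2],3))
```

```text
[0.45792851 0.28877831 0.12744231] 0.018885716651967116 0.0 [-0.49495622 -0.08034953  0.95180741] [[ 0.223  0.975  0.002]
 [ 0.975 -0.223  0.002]
 [ 0.002  0.002 -1.   ]]
0 [ 0. -0.]
1 [ 0.016 -0.112]
2 [ 0.045 -0.222]
3 [ 0.085 -0.328]
4 [ 0.137 -0.429]
5 [ 0.199 -0.523]
6 [ 0.272 -0.61 ]
7 [ 0.354 -0.689]
8 [ 0.444 -0.758]
9 [ 0.541 -0.816]
10 [ 0.644 -0.864]
11 [ 0.751 -0.9  ]
12 [ 0.862 -0.923]
13 [ 0.975 -0.935]
14 [ 1.088 -0.933]
15 [ 1.201 -0.92 ]
```

>>> play_rows(plan=[0, 0, 0, 0, 0, 0, 0, 0, 0, 0, 0, 0, 0, 0, 0, 0, 0, 0], grip=1)

```text
time_s: 2.55
tcp_pos: [0.4559, 0.2892, 0.1274]
orientation: [0.782, 0.624, -0.0, -0.001]
contact_force: [-4.9, 1.2, 6.9]
opening: 0.0122
grip_force: 58.4
```

>>> play_rows(plan=[0, 0.016, -0.112, 0, 0, 0, 0, 0.045, -0.222, 0, 0, 0, 0, 0.085, -0.328, 0, 0, 0, 0, 0.137, -0.429, 0, 0, 0, 0, 0.2, -0.523, 0, 0, 0])

```text
time_s: 3.05
tcp_pos: [0.4923, 0.281, 0.2314]
orientation: [0.781, 0.624, -0.003, -0.003]
contact_force: [-5.1, 3.4, -2.8]
opening: 0.0122
grip_force: 58.3
```

Forces are low, so I'll continue along the arc.

>>> play_rows(plan=[0, 0.073, -0.087, 0, 0, 0, 0, 0.155, -0.166, 0, 0, 0, 0, 0.245, -0.235, 0, 0, 0, 0, 0.342, -0.293, 0, 0, 0, 0, 0.445, -0.341, 0, 0, 0])

```text
time_s: 3.55
tcp_pos: [0.5783, 0.2616, 0.3027]
orientation: [0.781, 0.624, -0.002, -0.004]
contact_force: [-11.5, -0.1, 19.3]
opening: 0.0119
grip_force: 62.3
```

>>> play_rows(plan=[0, 0.107, -0.036, 0, 0, 0, 0, 0.218, -0.059, 0, 0, 0, 0, 0.331, -0.071, 0, 0, 0, 0, 0.444, -0.069, 0, 0, 0, 0, 0.557, -0.056, 0, 0, 0])

```text
time_s: 4.05
tcp_pos: [0.6909, 0.2362, 0.3131]
orientation: [0.782, 0.623, 0.001, -0.002]
contact_force: [-64.0, 11.4, 75.1]
opening: 0.0121
grip_force: 76.5
```

>>> play_rows(plan=[0, 0, 0, 0, 0, 0, 0, 0, 0, 0, 0, 0, 0, 0, 0, 0, 0, 0])

```text
time_s: 4.35
tcp_pos: [0.6902, 0.2363, 0.3136]
orientation: [0.782, 0.624, 0.001, -0.002]
contact_force: [-6.1, 1.9, 13.1]
opening: 0.0117
grip_force: 65.5
```

>>> play_rows(plan=[0, 0, 0, 0, 0, 0, 0, 0, 0, 0, 0, 0, 0, 0, 0, 0, 0, 0], grip=0)

```text
time_s: 4.65
tcp_pos: [0.6916, 0.2339, 0.3101]
orientation: [0.782, 0.623, -0.0, 0.0]
contact_force: [-0.7, 0.0, 0.0]
opening: 0.0427
grip_force: 0.0
```

>>> play_rows(plan=[0, 0, -0.1, 0, 0, 0, 0, 0, -0.25, 0, 0, 0, 0, 0, -0.4, 0, 0, 0, 0, 0, -0.4, 0, 0, 0])

```text
time_s: 5.05
tcp_pos: [0.6936, 0.2342, 0.3951]
orientation: [0.782, 0.623, 0.004, 0.002]
contact_force: [-0.4, -0.5, 0.0]
opening: 0.043
grip_force: 0.0
```

Run:
```python
from h import *
s=bot.read_state();print(s['tcp_pos'],s['opening'],s['contact_force'],s['qpos'].round(2))
# canister grasp: tool y along which dir: keep current, and keeper y
for a in (77.2,167.2,-12.8): print(a,delta([.5717,-.212,.35],down(np.radians(a))))
```

```text
[0.69356639 0.23423132 0.39511136] 0.04297333150981215 [-0.42254636 -0.50146931  0.04884625] [-0.47  0.79  0.21  1.07 -0.15  1.29 -0.51]
77.2 [-2.312 -0.096  0.214  0.013  0.004 -2.003]
167.2 [-2.312 -0.096  0.214 -0.009 -0.017  3.997]
-12.8 [-2.312 -0.096  0.214  0.011 -0.006 -0.003]
```

>>> play_rows(plan=[-0.25, 0, 0, 0, 0, -0.19, -0.5, 0, 0, 0, 0, -0.38, -0.75, 0, 0, 0, 0, -0.57, -1, 0, 0, 0, 0, -0.76, -1, 0, 0, 0, 0, -0.95], grip=-1)

```text
time_s: 5.55
tcp_pos: [0.6453, 0.0279, 0.3898]
orientation: [0.505, 0.863, -0.004, 0.001]
contact_force: [-0.1, -0.2, 0.2]
opening: 0.0857
grip_force: 0.0
```

Run:
```python
from h import *
print(delta([.5717,-.212,.32],down(np.radians(77.2))))
```

```text
[-0.862 -0.908  0.36  -0.011  0.005 -1.062]
```

>>> play_rows(plan=[-0.862, -0.908, 0.36, 0, 0, -1, -0.862, -0.908, 0.36, 0, 0, -1, -0.862, -0.908, 0.36, 0, 0, -1, -0.862, -0.908, 0.36, 0, 0, -1, -0.862, -0.908, 0.36, 0, 0, -1])

```text
time_s: 6.05
tcp_pos: [0.5768, -0.1926, 0.3197]
orientation: [0.146, 0.989, -0.0, -0.0]
contact_force: [0.0, -0.3, 0.0]
opening: 0.0857
grip_force: 0.0
```

>>> play_rows(plan=[0, 0, 0, 0, 0, 0, 0, 0, 0, 0, 0, 0])

```text
time_s: 6.25
tcp_pos: [0.5767, -0.193, 0.3197]
orientation: [0.152, 0.988, -0.0, -0.001]
contact_force: [-0.2, 0.8, -0.1]
opening: 0.0854
grip_force: 0.0
```

Run:
```python
from h import *;import json
s=bot.read_state();json.dump({k:np.array(v).tolist() for k,v in s.items()},open('w2.json','w'))
w=bot.snapshot('wrist');t=bot.snapshot('top');sd=bot.snapshot('side')
for n,i in(('w',w),('t',t),('s',sd)): cv2.imwrite(f'pics/{n}2.png',i)
c=np.hstack([cv2.resize(t[70:300,20:250],(400,400),interpolation=2),cv2.resize(sd[220:420,220:460],(400,400))])
cv2.imwrite('pics/c2.png',c)
print(s['tcp_pos'],delta([.5717,-.212,.32],down(np.radians(77.2))))
```

```text
[ 0.57674461 -0.19295149  0.31970501] [-0.001 -0.122  0.005  0.002  0.001 -0.095]
```

View pics/c2.png

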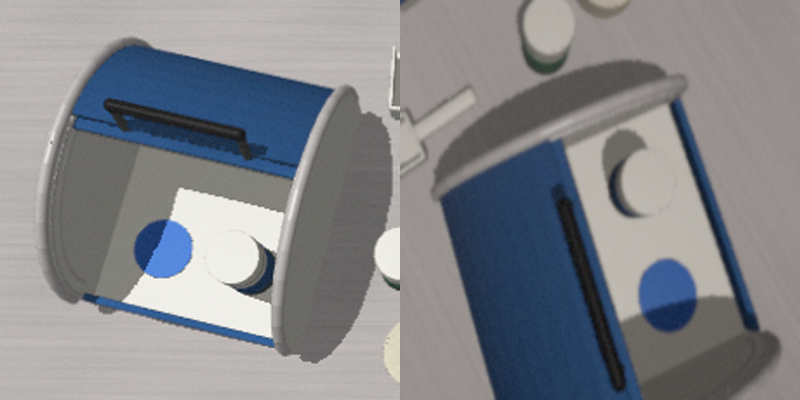

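View pics/w2.png

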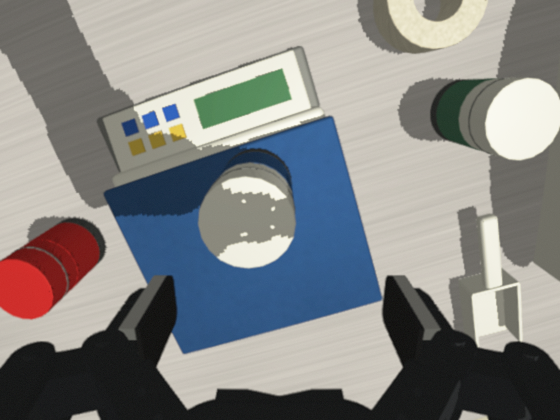

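The shutter is open. The pad is on the keeper's +y side, at crop (163,248) in the top view and crop (667,295) in the side view; the stored canister is on the -y side. In the wrist view the canister's cap is at (247,222). Now measuring the pad, and the canister once more.

Run:
```python
from h import *;import json
np.set_printoptions(precision=4,suppress=True)
C={}
for n,f,(x0,x1,y0,y1) in(("top","t2",(94,134,194,234)),("side","s2",(355,402,345,390))):
    im=cv2.imread(f"pics/{f}.png").astype(int);m=np.zeros(im.shape[:2],bool);s=im[y0:y1,x0:x1];m[y0:y1,x0:x1]=(s[...,0]-s[...,2]>40)
    b=max(blobs(m),key=lambda b:b[2][4]);e=cv2.fitEllipse(cv2.findContours(b[0].astype(np.uint8),0,1)[0][0]);C[n]=e[0];print(n,e,b[2])
a,b=ray("top",C["top"]),ray("side",C["side"]);print("pad",tri(a,b),plane(a,.014),plane(b,.014))
y=np.radians(-12.9);K=np.array([[np.cos(y),-np.sin(y)],[np.sin(y),np.cos(y)]])
org=np.array([.456,.290])+K@[.2042,0];print("org",org,"pad pred",org+K@[-.075,.06],"stored",org+K@[-.075,-.06])
s=json.load(open("w2.json"));im=cv2.imread("pics/w2.png").astype(int);m=np.zeros(im.shape[:2],bool);q=im[170:275,190:305];m[170:275,190:305]=(q.max(2)-q.min(2)<40)&(q.min(2)>90)
b=max(blobs(m),key=lambda b:b[2][4]);e=cv2.minEnclosingCircle(cv2.findContours(b[0].astype(np.uint8),0,1)[0][0]);print(e)
w=ray("wrist",(247.5,222),s);print(plane(w,.17),plane(ray("wrist",e[0],s),.17),tri(w,ray("top",(363.2,213.2))))
```

```text
top ((113.54341888427734, 212.65408325195312), (31.636390686035156, 33.51130294799805), 41.99020004272461) [ 97 196  34  34 878]
side ((380.2398681640625, 367.07342529296875), (33.185394287109375, 34.79706573486328), 160.10614013671875) [364 350  34  35 955]
pad (array([0.5942, 0.3204, 0.0103]), np.float64(0.0019599637371222793)) [0.5932 0.3201 0.014 ] [0.5952 0.3189 0.014 ]
org [0.655  0.2444] pad pred [0.5953 0.3196] stored [0.5685 0.2027]
((248.39999389648438, 215.5500030517578), 52.748207092285156)
[ 0.5727 -0.2137  0.17  ] [ 0.5687 -0.2117  0.17  ] (array([ 0.5716, -0.2121,  0.1735]), np.float64(0.0017119744444017823))
```

Run:
```python
from h import *
print(delta([.572,-.2125,.19],down(np.radians(77.1))))
```

```text
[-0.002 -0.125  0.655  0.002  0.001 -0.093]
```

>>> play_rows(plan=[0, -0.12, 0, 0, 0, -0.09, 0, -0.12, 0.15, 0, 0, -0.09, 0, -0.12, 0.35, 0, 0, -0.09, 0, -0.12, 0.55, 0, 0, -0.09, 0, -0.12, 0.65, 0, 0, -0.09])

```text
time_s: 6.9
tcp_pos: [0.5703, -0.211, 0.1879]
orientation: [0.113, 0.994, 0.001, -0.002]
contact_force: [-0.9, 0.3, -0.0]
opening: 0.0853
grip_force: 0.0
```

>>> play_rows(plan=[0, 0, 0, 0, 0, 0, 0, 0, 0, 0, 0, 0])

```text
time_s: 7.1
tcp_pos: [0.572, -0.2123, 0.1915]
orientation: [0.113, 0.994, 0.0, 0.001]
contact_force: [0.9, -0.3, -0.2]
opening: 0.0851
grip_force: 0.0
```

Run:
```python
from h import *
s=bot.read_state();print(s['tcp_pos'],s['contact_force'],s['grip_force'],delta([.572,-.2125,.19],down(np.radians(77.1))))
```

```text
[ 0.57198594 -0.21225977  0.19147586] [ 0.87057849 -0.3299879  -0.23564416] 0.0 [-0.    -0.001  0.007  0.001  0.001 -0.003]
```

>>> play_rows(plan=[0, 0, 0, 0, 0, 0, 0, 0, 0, 0, 0, 0, 0, 0, 0, 0, 0, 0, 0, 0, 0, 0, 0, 0], grip=1)

```text
time_s: 7.5
tcp_pos: [0.5721, -0.2138, 0.1929]
orientation: [0.115, 0.993, -0.0, 0.002]
contact_force: [-0.0, 0.0, 6.8]
opening: 0.0629
grip_force: 65.3
```

>>> play_rows(plan=[0, 0, -0.08, 0, 0, 0, 0, 0, -0.25, 0, 0, 0, 0, 0, -0.45, 0, 0, 0, 0, 0, -0.65, 0, 0, 0, 0, 0, -0.8, 0, 0, 0])

```text
time_s: 8.0
tcp_pos: [0.571, -0.2138, 0.3538]
orientation: [0.115, 0.993, -0.0, 0.001]
contact_force: [0.0, 0.5, -2.0]
opening: 0.0629
grip_force: 66.7
```

Run:
```python
from h import *
s=bot.read_state();print(s['tcp_pos'],s['contact_force'],s['grip_force'],s['opening'],delta([.5945,.3195,.38],down(np.radians(77.1))))
```

```text
[ 0.57098983 -0.2137585   0.35383042] [ 0.03885786  0.54399302 -1.95112071] 66.6786789894104 0.0629149033897508 [ 0.492  2.623 -0.132 -0.     0.004 -0.006]
```

>>> play_rows(plan=[0.02, 0.1, -0.13, 0, 0, 0, 0.05, 0.26, -0.16, 0, 0, 0, 0.09, 0.46, -0.16, 0, 0, 0, 0.13, 0.68, -0.16, 0, 0, 0, 0.17, 0.9, -0.16, 0, 0, 0])

```text
time_s: 8.5
tcp_pos: [0.5781, -0.0294, 0.3832]
orientation: [0.115, 0.993, -0.0, 0.0]
contact_force: [1.0, 0.2, -2.4]
opening: 0.063
grip_force: 66.8
```

>>> play_rows(plan=[0.04, 0.2, 0, 0, 0, 0, 0.08, 0.4, 0, 0, 0, 0, 0.12, 0.6, 0, 0, 0, 0, 0.15, 0.8, 0, 0, 0, 0, 0.19, 1, 0, 0, 0, 0])

```text
time_s: 9.0
tcp_pos: [0.5868, 0.174, 0.383]
orientation: [0.115, 0.993, -0.0, 0.0]
contact_force: [-0.6, 0.1, -2.9]
opening: 0.0628
grip_force: 66.8
```

>>> play_rows(plan=[0.03, 0.18, 0, 0, 0, 0, 0.06, 0.35, 0, 0, 0, 0, 0.1, 0.5, 0, 0, 0, 0, 0.13, 0.64, 0, 0, 0, 0, 0.13, 0.72, 0, 0, 0, 0])

```text
time_s: 9.5
tcp_pos: [0.5928, 0.3225, 0.3828]
orientation: [0.112, 0.994, 0.001, -0.001]
contact_force: [-0.6, 0.4, -2.0]
opening: 0.0629
grip_force: 66.8
```

>>> play_rows(plan=[0, 0, 0, 0, 0, 0, 0, 0, 0, 0, 0, 0])

```text
time_s: 9.7
tcp_pos: [0.5945, 0.318, 0.3826]
orientation: [0.115, 0.993, -0.001, -0.0]
contact_force: [0.1, -0.5, -2.7]
opening: 0.0628
grip_force: 66.9
```

Run:
```python
from h import *
s=bot.read_state();print(s['tcp_pos'],s['contact_force'],s['grip_force'],s['opening'],delta([.5945,.3195,.38],down(np.radians(77.1))))
cv2.imwrite('pics/t3.png',cv2.resize(np.hstack([bot.snapshot('side')[200:,200:480],bot.snapshot('wrist')[:220,:280]]),None,fx=1.4,fy=1.4))
```

```text
[0.59445913 0.31803974 0.38259923] [ 0.08483005 -0.50772148 -2.73973694] 66.88057780265808 0.06284300188697156 [ 0.001  0.007  0.013 -0.002 -0.    -0.006]
```

View pics/t3.png

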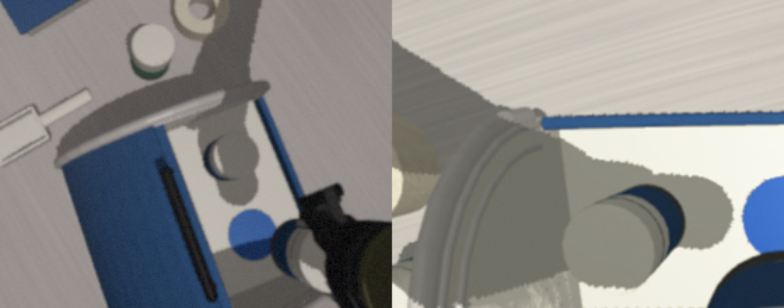

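>>> play_rows(plan=[0, 0.007, 0.1, 0, 0, 0, 0, 0.007, 0.28, 0, 0, 0, 0, 0.007, 0.5, 0, 0, 0, 0, 0.007, 0.72, 0, 0, 0, 0, 0.007, 0.9, 0, 0, 0])

```text
time_s: 10.3
tcp_pos: [0.5948, 0.3179, 0.2008]
orientation: [0.116, 0.993, -0.001, -0.001]
contact_force: [0.6, 1.3, -3.2]
opening: 0.0632
grip_force: 66.9
```

>>> play_rows(plan=[0, 0, 0.09, 0, 0, 0, 0, 0, 0.16, 0, 0, 0, 0, 0, 0.22, 0, 0, 0, 0, 0, 0.25, 0, 0, 0, 0, 0, 0.25, 0, 0, 0])

```text
time_s: 10.8
tcp_pos: [0.595, 0.3196, 0.1526]
orientation: [0.115, 0.993, -0.0, -0.0]
contact_force: [0.7, -2.4, -4.1]
opening: 0.063
grip_force: 67.0
```

>>> play_rows(plan=[0, 0, 0, 0, 0, 0, 0, 0, 0, 0, 0, 0])

```text
time_s: 11.0
tcp_pos: [0.5953, 0.3196, 0.1535]
orientation: [0.115, 0.993, -0.0, 0.0]
contact_force: [-1.4, -3.0, -2.9]
opening: 0.0631
grip_force: 67.0
```

>>> play_rows(plan=[0, 0, 0.015, 0, 0, 0, 0, 0, 0.025, 0, 0, 0, 0, 0, 0.03, 0, 0, 0, 0, 0, 0.03, 0, 0, 0])

```text
time_s: 11.4
tcp_pos: [0.5953, 0.3197, 0.147]
orientation: [0.115, 0.993, -0.0, 0.0]
contact_force: [-0.8, -5.2, 0.7]
opening: 0.0629
grip_force: 67.5
```

```bash
python3 -c "
from h import *
s=bot.read_state();print(s['tcp_pos'],s['contact_force'])"
```

```text
[0.59525828 0.31969185 0.14702155] [-0.83047443 -5.15000506  0.71475135]
```

Run:
```python
from h import *
cv2.imwrite('pics/t4.png',np.hstack([cv2.resize(bot.snapshot('side')[240:,260:460],(400,360)),cv2.resize(bot.snapshot('top')[110:290,20:220],(400,360))]))
```

```text
(no output)
```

View pics/t4.png

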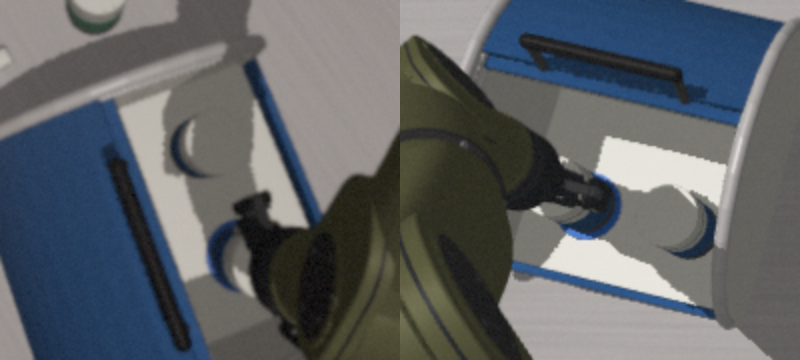

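The canister stands on the blue pad with the hand above it. There is only a slight side load, so I'll release gently.

>>> play_rows(plan=[0, 0, 0, 0, 0, 0, 0, 0, 0, 0, 0, 0, 0, 0, 0, 0, 0, 0], grip=-0.7)

```text
time_s: 11.8
tcp_pos: [0.5949, 0.3196, 0.1469]
orientation: [0.115, 0.993, -0.0, -0.0]
contact_force: [-2.0, -5.8, 1.1]
opening: 0.0729
grip_force: 0.0
```

```bash
python3 -c "
from h import *
s=bot.read_state();print(s['tcp_pos'],s['contact_force'],s['opening'],s['grip_force'],s['wrist_torque'],s['qpos'].round(2))"
```

```text
[0.59487153 0.31964997 0.14691079] [-2.03317065 -5.7738828   1.1182278 ] 0.0728945390072539 0.0 [-0.5419966   0.1670679  -0.05011029] [-0.46  0.95 -0.2   1.51  0.25  0.71  0.57]
```

>>> play_rows(plan=[0, -0.008, -0.03, 0, 0, 0, 0, -0.008, -0.1, 0, 0, 0, 0, -0.008, -0.22, 0, 0, 0, 0, -0.008, -0.38, 0, 0, 0, 0, -0.008, -0.55, 0, 0, 0])

```text
time_s: 12.3
tcp_pos: [0.5945, 0.3202, 0.2592]
orientation: [0.114, 0.994, 0.001, 0.0]
contact_force: [1.5, 0.2, 0.0]
opening: 0.0728
grip_force: 0.0
```

>>> play_rows(plan=[0, 0, -0.2, 0, 0, 0, 0, 0, -0.4, 0, 0, 0, 0, 0, -0.6, 0, 0, 0, 0, 0, -0.75, 0, 0, 0, 0, 0, -0.75, 0, 0, 0])

```text
time_s: 12.8
tcp_pos: [0.5959, 0.3213, 0.4145]
orientation: [0.114, 0.993, 0.005, 0.005]
contact_force: [0.9, 1.1, 0.1]
opening: 0.0728
grip_force: 0.0
```

Run:
```python
from h import *
s=bot.read_state();print(s['tcp_pos'],s['contact_force'])
w=bot.snapshot('wrist');cv2.imwrite('pics/w5.png',np.hstack([w[:300],cv2.resize(bot.snapshot('side')[240:,260:460],(330,300))])[:,-800:])
import json;json.dump({k:np.array(v).tolist() for k,v in s.items()},open('w5.json','w'));cv2.imwrite('pics/w5full.png',w)
# bar open position: tcp at .691,.236
print([delta([.650,.1555,.39],down(np.radians(-12.9))),delta([.691,.2363,.39],down(np.radians(-12.9)))])
```

```text
[0.59588549 0.32129669 0.414482  ] [0.93761685 1.10455302 0.05857124]
[array([-0.456, -0.738,  0.093,  0.006, -0.002,  1.996]), array([-0.565, -0.298,  0.095,  0.006, -0.002,  1.996])]
```

View pics/w5.png

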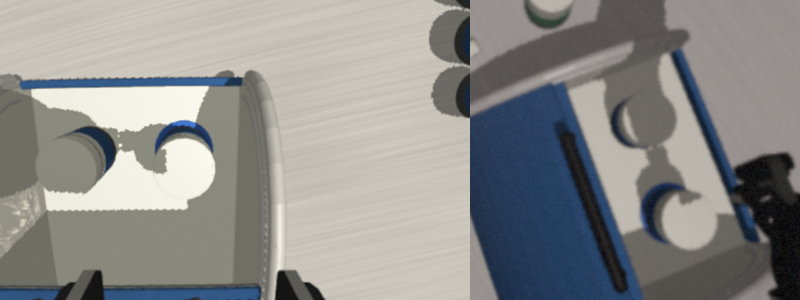

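Both canisters stand upright: the filled one at crop (185,168), the stored one at (78,160). Checking its centre while heading to the bar.

Run:
```python
from h import *;import json
s=json.load(open('w5.json'));print(plane(ray('wrist',(275,168),s),.124))
```

```text
[0.59553423 0.32010423 0.124     ]
```

>>> play_rows(plan=[-0.1, -0.06, 0.05, 0, 0, 0.19, -0.2, -0.12, 0.05, 0, 0, 0.38, -0.3, -0.17, 0.05, 0, 0, 0.57, -0.42, -0.23, 0.05, 0, 0, 0.76, -0.565, -0.298, 0.05, 0, 0, 0.95], grip=0)

```text
time_s: 13.4
tcp_pos: [0.6906, 0.2356, 0.3957]
orientation: [0.47, 0.883, -0.0, -0.001]
contact_force: [0.5, 0.2, 0.5]
opening: 0.0423
grip_force: 0.0
```

Run:
```python
from h import *
print(delta([.690,.2363,.39],down(np.radians(-12.9))))
```

```text
[ 5.00e-03 -1.00e-03  2.90e-02 -3.00e-03 -2.00e-03  1.04e+00]
```

>>> play_rows(plan=[0, 0, 0, 0, 0, 0.2, 0, 0, 0, 0, 0, 0.4, 0, 0, 0, 0, 0, 0.6, 0, 0, 0, 0, 0, 0.8, 0, 0, 0, 0, 0, 1])

```text
time_s: 13.9
tcp_pos: [0.6905, 0.2353, 0.3953]
orientation: [0.761, 0.648, -0.001, -0.001]
contact_force: [0.6, 0.6, 0.9]
opening: 0.0425
grip_force: 0.0
```

>>> play_rows(plan=[0, 0, 0, 0, 0, 0.04, 0, 0, 0, 0, 0, 0.04, 0, 0, 0, 0, 0, 0.04])

```text
time_s: 14.2
tcp_pos: [0.6909, 0.235, 0.3963]
orientation: [0.769, 0.639, -0.0, -0.0]
contact_force: [-0.3, 1.1, -0.4]
opening: 0.0424
grip_force: 0.0
```

Run:
```python
from h import *
s=bot.read_state();print(s['tcp_pos'],delta([.690,.2363,.312],down(np.radians(-12.9))))
w=bot.snapshot('wrist');m=(w.max(2)<45);m[330:]=0
for b in blobs(m,300): print(b[1],b[2])
b=bot.snapshot('wrist')
cv2.imwrite('pics/w6.png',w)
```

```text
[0.69087159 0.23504698 0.39632017] [ 0.005 -0.005  0.422 -0.001  0.     0.053]
[546.98256579  60.51480263] [ 534    0   26  125 3040]
[277.36315892 210.98132659] [ 259   95   35  235 5141]
[354.3676957  309.33737596] [ 328  263   81   67 1814]
[203.32771739 309.19673913] [ 151  264   80   66 1840]
```

View pics/w6.png

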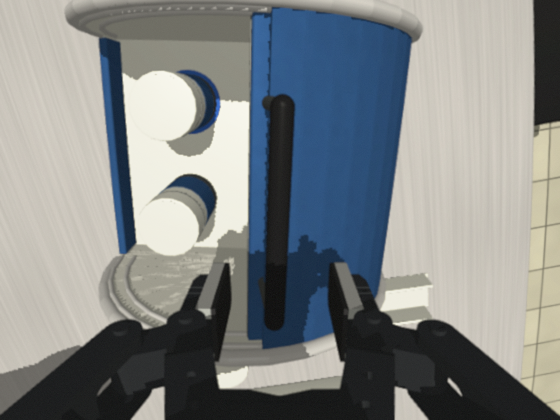

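The bar, (282,100) to (273,325), lies between the fingers. Descend and grip.

>>> play_rows(plan=[0, -0.005, 0.1, 0, 0, 0.05, 0, -0.005, 0.22, 0, 0, 0.05, 0, -0.005, 0.34, 0, 0, 0.05, 0, -0.005, 0.42, 0, 0, 0.05, 0, -0.005, 0.42, 0, 0, 0.05])

```text
time_s: 14.8
tcp_pos: [0.6887, 0.2347, 0.3098]
orientation: [0.782, 0.623, -0.003, -0.001]
contact_force: [0.4, 1.0, -0.9]
opening: 0.0424
grip_force: 0.0
```

>>> play_rows(plan=[0, 0, 0, 0, 0, 0, 0, 0, 0, 0, 0, 0, 0, 0, 0, 0, 0, 0, 0, 0, 0, 0, 0, 0], grip=1)

```text
time_s: 15.2
tcp_pos: [0.6899, 0.2354, 0.3145]
orientation: [0.782, 0.623, 0.001, -0.0]
contact_force: [-4.8, -1.2, 5.7]
opening: 0.0118
grip_force: 58.8
```

Run:
```python
from h import *
s=bot.read_state();print(s['tcp_pos'],s['contact_force'],s['opening'],R.from_quat(s['orientation']).as_matrix().round(3))
r=.205;T=np.radians(5)+1.66-np.arange(16)*1.66/15
P=np.c_[-np.cos(T),-np.sin(T)]*r/.2
for i in (0,5,10): print((P[i+1:i+6]-P[i]).round(3).tolist())
```

```text
[0.68990546 0.23543709 0.31448377] [-4.80268492 -1.23911016  5.69921776] 0.011832576734222154 [[ 0.223  0.975  0.001]
 [ 0.975 -0.223  0.001]
 [ 0.001  0.    -1.   ]]
[[-0.113, -0.014], [-0.226, -0.015], [-0.339, -0.004], [-0.45, 0.02], [-0.557, 0.056]]
[[-0.103, 0.047], [-0.2, 0.106], [-0.29, 0.175], [-0.372, 0.253], [-0.445, 0.34]]
[[-0.063, 0.095], [-0.114, 0.195], [-0.155, 0.301], [-0.183, 0.411], [-0.199, 0.523]]
```

>>> play_rows(plan=[0, -0.113, -0.014, 0, 0, 0, 0, -0.226, -0.015, 0, 0, 0, 0, -0.339, -0.004, 0, 0, 0, 0, -0.45, 0.02, 0, 0, 0, 0, -0.557, 0.056, 0, 0, 0])

```text
time_s: 15.7
tcp_pos: [0.5851, 0.2589, 0.3054]
orientation: [0.783, 0.622, 0.005, 0.003]
contact_force: [5.7, -0.2, -1.1]
opening: 0.0119
grip_force: 62.7
```

>>> play_rows(plan=[0, -0.103, 0.047, 0, 0, 0, 0, -0.2, 0.106, 0, 0, 0, 0, -0.29, 0.175, 0, 0, 0, 0, -0.372, 0.253, 0, 0, 0, 0, -0.445, 0.34, 0, 0, 0])

```text
time_s: 16.2
tcp_pos: [0.4957, 0.2794, 0.2348]
orientation: [0.782, 0.623, 0.002, 0.001]
contact_force: [1.4, -3.2, 4.6]
opening: 0.0118
grip_force: 66.8
```

>>> play_rows(plan=[0, -0.063, 0.095, 0, 0, 0, 0, -0.114, 0.195, 0, 0, 0, 0, -0.155, 0.301, 0, 0, 0, 0, -0.183, 0.411, 0, 0, 0, 0, -0.197, 0.505, 0, 0, 0])

```text
time_s: 16.7
tcp_pos: [0.4564, 0.2886, 0.1322]
orientation: [0.782, 0.623, 0.0, 0.0]
contact_force: [-2.2, -1.7, 2.9]
opening: 0.0118
grip_force: 70.5
```

>>> play_rows(plan=[0, 0, 0, 0, 0, 0, 0, 0, 0, 0, 0, 0])

```text
time_s: 16.9
tcp_pos: [0.4563, 0.2886, 0.1326]
orientation: [0.782, 0.623, -0.001, -0.0]
contact_force: [-1.0, -0.7, -3.3]
opening: 0.0119
grip_force: 68.8
```

>>> play_rows(plan=[0, 0, 0.015, 0, 0, 0, 0, 0, 0.028, 0, 0, 0, 0, 0, 0.032, 0, 0, 0, 0, 0, 0.032, 0, 0, 0])

```text
time_s: 17.3
tcp_pos: [0.4558, 0.2887, 0.1265]
orientation: [0.782, 0.623, -0.0, -0.0]
contact_force: [-5.1, -1.0, 0.9]
opening: 0.0118
grip_force: 69.5
```

>>> play_rows(plan=[0, 0, 0, 0, 0, 0, 0, 0, 0, 0, 0, 0, 0, 0, 0, 0, 0, 0], grip=0)

```text
time_s: 17.6
tcp_pos: [0.4577, 0.2892, 0.1266]
orientation: [0.782, 0.623, 0.002, 0.0]
contact_force: [0.1, -1.0, 0.3]
opening: 0.0427
grip_force: 0.0
```

>>> play_rows(plan=[0, 0, -0.1, 0, 0, 0, 0, 0, -0.25, 0, 0, 0, 0, 0, -0.45, 0, 0, 0, 0, 0, -0.65, 0, 0, 0, 0, 0, -0.8, 0, 0, 0])

```text
time_s: 18.1
tcp_pos: [0.4574, 0.289, 0.289]
orientation: [0.782, 0.623, 0.002, 0.0]
contact_force: [1.3, -1.0, 0.4]
opening: 0.0427
grip_force: 0.0
```

>>> play_rows(plan=[-0.2, -0.2, -0.1, 0, 0, 0, -0.4, -0.2, -0.1, 0, 0, 0, -0.6, -0.2, -0.1, 0, 0, 0, -0.8, -0.2, -0.1, 0, 0, 0, -0.8, -0.2, -0.1, 0, 0, 0])

```text
time_s: 18.6
tcp_pos: [0.3801, 0.1364, 0.3066]
orientation: [0.785, 0.62, -0.001, 0.001]
contact_force: [-0.4, 0.9, 0.8]
opening: 0.0426
grip_force: 0.0
```

Run:
```python
from h import *
s,t=bot.snapshot('side'),bot.snapshot('top')
for n,im,(x0,x1,y0,y1) in(("side",s,(400,460,275,365)),("top",t,(70,165,255,292))):
    m=np.zeros(im.shape[:2],bool);m[y0:y1,x0:x1]=im[y0:y1,x0:x1].max(2)<50
    b=max(blobs(m,20),key=lambda b:b[2][4]);print(n,cv2.minAreaRect(np.argwhere(b[0])[:,::-1].astype(np.float32)))
cv2.imwrite('pics/fin.png',t)
```

```text
side ((432.9835205078125, 317.5066833496094), (73.35908508300781, 5.7595977783203125), 68.00886535644531)
top ((113.14706420898438, 279.4117736816406), (71.30547332763672, 18.19017219543457), 14.03624439239502)
```

View pics/fin.png

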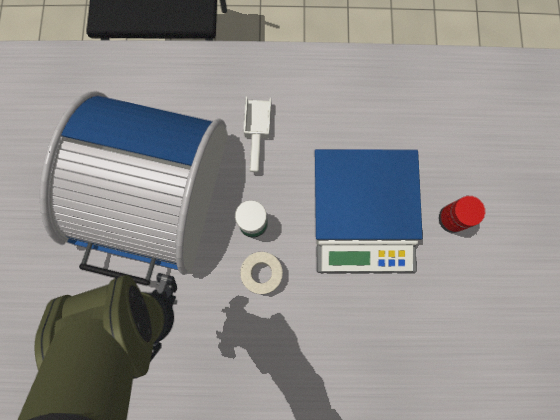

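The shutter is shut: the side-view bar is back at (433,317.5), as at the start. The other things are in place and the hand is clear.

```bash
python3 -c "
from bench import bot
print(bot.finish_job())"
```

```text
the job is handed in; nothing more can be done
None
```

The job is handed in at about 18.6 s, with no verdict returned: the filled canister was measured upright within 2 mm of the pad's centre before closing, the shutter bar is back at its shut position in the side view, and the other objects look undisturbed.

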